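# Put the dip moulds away in their holders

## Robot

A 6-joint arm with a two-finger parallel gripper is mounted at the origin on the work surface. World frame = base frame: x ahead of the robot, y to its left, z up, the work surface at z = 0. Lengths are in m, angles in rad, forces in N, time in s.
With the tool pointing down it reaches from about 0.35 to 0.775 m from the base axis. Payload 5.5 kg.
Tool frame: the origin (TCP) lies at the very end of the fingers, on their centre line; the grasp point (between the pads) lies 19 mm behind it; z points along the fingers, y is the line along which they close (so a half turn about z gives the same grasp; the last joint's range is limited). The gripper opens to 85 mm and grips with 20 to 120 N. Pads are 22 mm wide; open, the fingers measure 114 mm over their backs; the gripper's body (76 mm by 85 mm) begins 54 mm behind the grasp point. The pads swing forward as they close: fully open they stand 13 mm farther back than shut.
Start: joints at [1.074, 0.313, 0.046, 1.304, 0, 1.431], TCP at [0.201, 0.539, 0.231] pointing down, gripper open.
Joint ranges: [-2.76, 2.76], [-0.86, 1.69], [-1.03, 1.26], [-2.2, 2.34], [-1.47, 1.5], [-3.14, 3.14]. Speed limits (rad/s): [2.57, 2.57, 3.14, 3.14, 3.14, 3.14].

## Interface

Orientations are given as a unit quaternion [w, x, y, z].
In Python, from workcell import get_state, read_camera, hand_in gives the robot as it stands.
- The arm moves only by the tool send_rows, never from a script. Its argument "increments" is a list of rows, each an object of numbers: "dx", "dy", "dz": the shift along the world's x, y, z in units of 25 mm (1.0 is 25 mm); "roll": the turn about the world's z in units of 8 degrees (1.0 is 8 degrees); "claw": the opening, from -1 (shut) to 1 (fully open). In form: [{"dx": .., "dy": .., "dz": .., "roll": .., "claw": ..}, ...]. A call has exactly 5 rows; each row is the pose to reach, as a shift and turn from the pose commanded when the call began; what a row does not reach only later rows make up. A row lasts 1/8 s, in which the tool goes at most 62.5 mm and 10.7 degrees, less where a joint would pass 70% of its speed; a pose out of reach is approached as far as the arm can. A call with a gripper value outside its range is refused whole. The fingers move at their own pace and stop on an object; "grip_force" is the grip in N (left out, the last holds). Time passes only in rows, so rows that repeat a pose let the fingers close, or fill a call up. It gives the time, the measured TCP pose, the force, the opening and the grip force at its end, in the units of the state.
- get_state(): the state, without advancing time (a new reading comes with each control period).
- read_camera(name): name is "scene" or "top"; returns a dict with "image" (480x640x3 uint8, blue, green, red), "fx", "fy", "cx", "cy" (pixels), "world_to_cam" (4x4, takes a point from world to camera coordinates). Camera axes: x right, y up, looking along -z (the intrinsics and any distortion apply to the point x, -y, -z); pixel columns grow to the right and rows downward; lengths in m; the calibration is good to about 2 mm. A picture is of the moment at which its call begins. There is no depth.
- hand_in(): hands the job in; it is judged then, once.
The state is a dict: "clock": time; "joint_pos": joint angles; "qvel": joint speeds; "tau": joint torques, N m; "tcp_pos": TCP position; "orientation": TCP orientation; "wrist_force": force on the tool from outside, world axes, zero at the start; "ft_torque": the same for the moment, N m; "finger_gap": finger opening in m; "grip_force": force on a finger pad.
Only numpy, scipy, OpenCV 4.12 (cv2) and the standard library are available. Lean on these libraries where they do the work, as an engineer would, in place of code of your own. Each camera call takes 0.05 s, during which the arm holds its last target. There are 200 camera calls.

## Task

Put the four brass dip moulds away: stand each one upright, flat on the floor of the holder that matches it in shape and size, large round, small round, square and oblong. Leave the glass tumbler standing where it is.

Things in the scene. Friction and masses are not known exactly. Their poses are not given: they have to be found in the camera images.
- mould_large_round: loose open-topped brass dip mould, round, 56 mm outside diameter, 65 mm tall, straight sides, walls 6 mm, 0.2 to 0.7 kg, standing upright on the table (z up). Origin: centre of its underside.
- mould_small_round: loose open-topped brass dip mould, round, 38 mm outside diameter, 65 mm tall, straight sides, walls 6 mm, 0.2 to 0.7 kg, standing upright on the table (z up). Origin: centre of its underside.
- mould_square: loose open-topped brass dip mould, square, 44 x 44 mm outside, 65 mm tall, straight sides, walls 6 mm, 0.2 to 0.7 kg, standing upright on the table (z up). Origin: centre of its underside.
- mould_oblong: loose open-topped brass dip mould, oblong, 70 mm along its own x and 36 mm along its own y outside, 65 mm tall, straight sides, walls 6 mm, 0.2 to 0.7 kg, standing upright on the table (z up). Origin: centre of its underside.
- holder_large_round: shallow holder fixed to the table, pale metal floor with dark steel rim, round, 74 mm inside and 80 mm outside diameter: 9 mm wider all round than the mould of that shape and size. Rim top 12 mm above the table, floor 4 mm thick. Origin: centre of its underside, on the table; z up.
- holder_small_round: shallow holder fixed to the table, pale metal floor with dark steel rim, round, 56 mm inside and 62 mm outside diameter: 9 mm wider all round than the mould of that shape and size. Rim top 12 mm above the table, floor 4 mm thick. Origin: centre of its underside, on the table; z up.
- holder_square: shallow holder fixed to the table, pale metal floor with dark steel rim, square, 62 x 62 mm inside, 68 x 68 mm outside: 9 mm wider all round than the mould of that shape and size. Rim top 12 mm above the table, floor 4 mm thick. Origin: centre of its underside, on the table; z up.
- holder_oblong: shallow holder fixed to the table, pale metal floor with dark steel rim, oblong, 88 x 54 mm inside and 94 x 60 mm outside, the long side along its own x: 9 mm wider all round than the mould of that shape and size. Rim top 12 mm above the table, floor 4 mm thick. Origin: centre of its underside, on the table; z up.
- tumbler: finished amber glass tumbler, 58 mm across the rim, 85 mm tall, standing loose on the table among the moulds and holders; it is to be left alone. Origin: centre of its underside.
Things that resemble listed ones, but are neither listed nor needed, are in the scene too. What is shaped like the holder_small_round but brown or green is not meant.

How it is judged:
By the outcome, as a careful person would: the job done as asked, in the order asked, and still so for the second after the job is handed in, with the robot touching nothing.
It also fails if it takes over 99 s, if anything falls off the work surface, if the arm or the gripper's body presses on something with over 40 N, if the wrist force passes 120 N, or if a joint passes its speed limit or range.

## Working session

There is one attempt and no reset: what is moved stays moved. The work goes in short steps, Python scripts to look and compute and a tool call to move; the robot and the scene stay as the last step left them, time stands still between calls to the robot, and variables do not carry over. Pictures are saved under pics/ and viewed, at most 14 in all, crops included, and the job is handed in when it is done.

Besides the shell and the picture viewer there is one more tool, called by a JSON object that holds its "fn" and its "kwargs", one argument or row to a line. send_rows: Moves the arm, as the interface text tells. Its arguments: {"type":"object","properties":{"increments":{"type":"array","items":{"type":"object","properties":{"dx":{"type":"number"},"dy":{"type":"number"},"dz":{"type":"number"},"roll":{"type":"number"},"claw":{"type":"number"}}}},"grip_force":{"type":"number"}},"required":["increments"]}

```bash
mkdir -p pics; ls; python3 - <<'E'
from workcell import *
import cv2,json,numpy as np
for n in("top","scene"):
    c=read_camera(n); cv2.imwrite(f"pics/{n}0.png",c["image"])
    print(n,{k:(np.round(v,4).tolist()) for k,v in c.items() if k!="image"})
s=get_state();print(s["clock"],s["tcp_pos"],s["orientation"],s["finger_gap"])
E
```

```text
pics
top {'fx': 555.359, 'fy': 555.359, 'cx': 321.4777, 'cy': 244.2398, 'world_to_cam': [[0.0006, -0.9994, 0.0345, -0.02], [0.9988, 0.0023, 0.0498, -0.5403], [-0.0498, 0.0344, 0.9982, -1.0602], [0.0, 0.0, 0.0, 1.0]]}
scene {'fx': 450.194, 'fy': 450.194, 'cx': 321.8736, 'cy': 241.613, 'world_to_cam': [[0.7734, 0.6339, -0.0034, -0.4249], [-0.4347, 0.5342, 0.725, 0.1858], [0.4614, -0.5593, 0.6887, -1.0389], [0.0, 0.0, 0.0, 1.0]]}
0.1 [0.20061199 0.53836882 0.23049917] [-2.62533499e-04  1.77470847e-01  9.84125713e-01 -7.81327486e-04] 0.08530467435258675
```

View pics/top0.png

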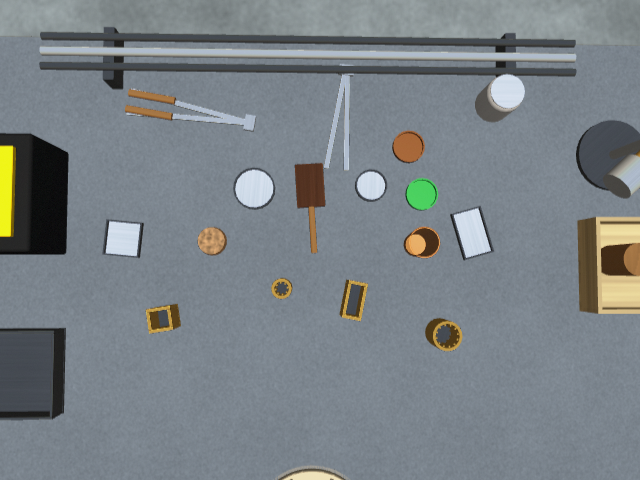

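View pics/scene0.png

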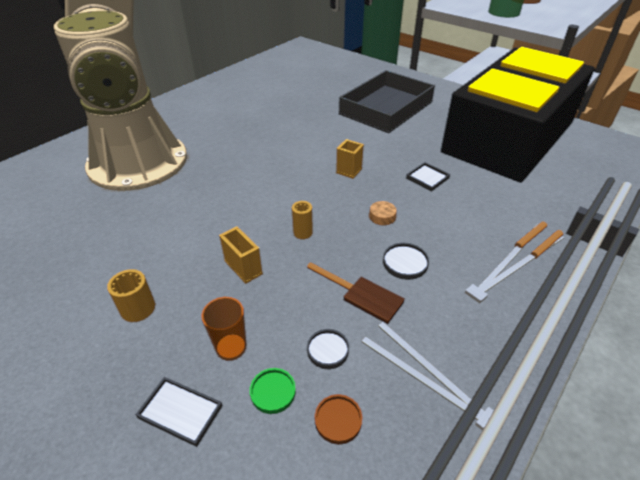

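The top view shows these candidates:
- **Brass moulds:** large round (447,335), small round (282,289), square (162,319) and oblong (354,300).
- **Not moulds:** the tumbler (422,243) and the cork disc (211,241).
- **Holders with pale floors:** large round (254,188), small round (371,185), square (123,239) and oblong (472,233).
- **Decoy holders:** brown (408,147) and green (421,194).

The small round holder is therefore the pale one at (371,185). Next I measure and check it in one crop.

```bash
cat > h.py <<'E'
from workcell import *
import cv2,numpy as np
def cast(c,px,z):
    M=np.array(c["world_to_cam"]);R,t=M[:3,:3],M[:3,3];o=-R.T@t
    px=np.atleast_2d(px).astype(float)
    d=np.c_[(px[:,0]-c["cx"])/c["fx"],-(px[:,1]-c["cy"])/c["fy"],-np.ones(len(px))]@R
    return (o+d*((z-o[2])/d[:,2])[:,None])[:,:2]
def blobs(c,mask,z,amin=60):
    out=[]
    for k in cv2.findContours(mask,cv2.RETR_EXTERNAL,cv2.CHAIN_APPROX_NONE)[0]:
        if cv2.contourArea(k)<amin: continue
        w=cast(c,k[:,0],z).astype(np.float32)*1000
        (x,y),(a,b),th=cv2.minAreaRect(w); (p,q),r=cv2.minEnclosingCircle(w)
        if a<b: a,b,th=b,a,th+90
        m=k[:,0].mean(0)
        out.append((m,x,y,a,b,th%180,p,q,2*r))
        print("px %d %d rect %.1f %.1f size %.1f %.1f longaxis %.1f circ %.1f %.1f d %.1f"%(*m,x,y,a,b,th%180,p,q,2*r))
    return out
def brass(im,v0):
    h=cv2.cvtColor(im,cv2.COLOR_BGR2HSV); return cv2.inRange(h,(15,110,v0),(28,255,255))
def white(im):
    h=cv2.cvtColor(im,cv2.COLOR_BGR2HSV); return cv2.inRange(h,(0,0,185),(179,60,255))
E
python3 - <<'E'
from h import *
c=read_camera("top");im=c["image"]
for p in((447,322),(463,336),(434,322),(354,283),(345,300),(152,312),(175,320)): print(p,cv2.cvtColor(im,cv2.COLOR_BGR2HSV)[p[1],p[0]])
for v in(90,130,150): print("brass",v); blobs(c,brass(im,v),.065)
print("white"); blobs(c,white(im),.008,200)
h=cv2.cvtColor(im,cv2.COLOR_BGR2HSV); print("amber"); blobs(c,cv2.inRange(h,(5,130,60),(15,255,255)),.085,200)
cv2.imwrite("pics/crop1.png",cv2.resize(im[130:360,100:500],(800,460),interpolation=cv2.INTER_NEAREST))
E
```

```text
(447, 322) [ 21 160 191]
(463, 336) [105  35 147]
(434, 322) [ 19 182  77]
(354, 283) [ 20 159 186]
(345, 300) [ 22 161 208]
(152, 312) [ 19 178  90]
(175, 320) [ 18 180  88]
brass 90
px 446 335 rect 371.0 -248.8 size 54.9 52.0 longaxis 179.5 circ 370.4 -248.5 d 56.3
px 165 318 rect 402.8 270.0 size 57.7 44.3 longaxis 99.2 circ 403.3 269.7 d 70.6
px 354 300 rect 435.3 -77.9 size 68.9 36.1 longaxis 168.6 circ 435.4 -78.2 d 75.9
px 281 288 rect 457.2 56.1 size 36.7 35.2 longaxis 116.5 circ 457.3 56.0 d 38.0
px 595 282 rect 468.5 -530.3 size 100.6 3.8 longaxis 178.6 circ 468.5 -530.3 d 100.6
px 632 261 rect 511.5 -598.2 size 60.8 30.6 longaxis 178.4 circ 511.4 -601.1 d 65.6
px 415 243 rect 538.6 -190.8 size 37.0 36.6 longaxis 134.8 circ 538.1 -191.0 d 39.8
px 212 240 rect 543.2 183.9 size 49.2 47.6 longaxis 90.2 circ 544.0 183.5 d 50.7
px 581 265 rect 500.4 -503.9 size 168.1 13.2 longaxis 0.3 circ 500.4 -505.5 d 168.2
px 312 229 rect 565.2 -0.4 size 83.3 10.0 longaxis 3.8 circ 565.0 1.8 d 83.3
px 11 189 rect 634.4 552.7 size 166.7 26.8 longaxis 1.7 circ 634.3 555.5 d 168.0
px 148 111 re
[... 2257 characters left out ...]
is 132.1 circ 682.5 -645.5 d 67.0
px 209 115 rect 790.8 191.0 size 157.6 34.7 longaxis 80.7 circ 792.0 190.7 d 159.4
px 507 92 rect 847.6 -390.7 size 67.6 67.1 longaxis 117.1 circ 846.5 -390.6 d 71.2
px 340 123 rect 782.2 -49.1 size 187.3 47.2 longaxis 179.2 circ 781.6 -54.8 d 189.2
px 307 52 rect 919.9 -0.3 size 1057.6 10.1 longaxis 90.0 circ 923.0 -0.3 d 1057.6
amber
px 622 258 rect 511.9 -566.1 size 71.8 57.0 longaxis 90.0 circ 512.8 -567.9 d 87.6
px 420 242 rect 539.0 -200.9 size 61.0 56.5 longaxis 134.8 circ 540.3 -198.6 d 65.4
px 310 211 rect 603.6 2.3 size 159.0 49.8 longaxis 3.7 circ 604.6 4.3 d 161.6
px 408 146 rect 717.3 -176.1 size 56.6 55.7 longaxis 134.9 circ 717.3 -175.5 d 58.5
```

View pics/crop1.png

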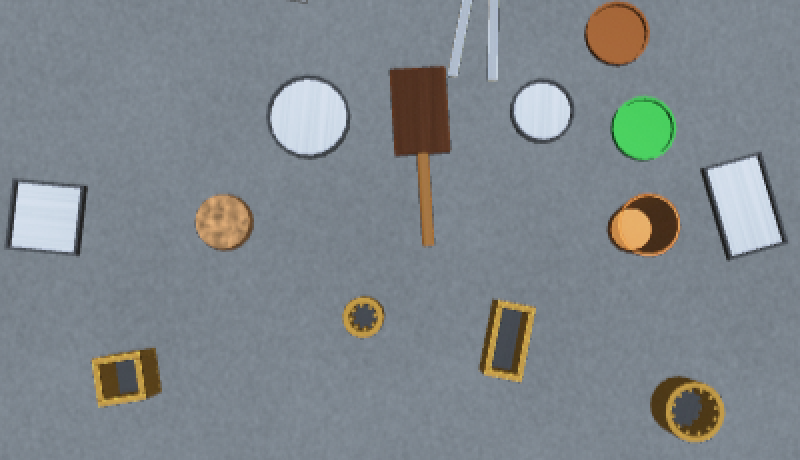

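The crop confirms the choice: all four brass moulds stand clear of each other. The pale holders are unambiguous, and the small round one is at crop (542,110), away from the green (643,128) and brown (617,34) lookalikes. I start with the square mould.

{"fn": "send_rows", "kwargs": {
  "increments": [
    {"dx": 1.2,"dy": -1.6,"dz": -0.3,"roll": 0.73,"claw": 1},
    {"dx": 2.4,"dy": -3.2,"dz": -0.6,"roll": 1.46,"claw": 1},
    {"dx": 3.6,"dy": -4.8,"dz": -1,"roll": 2.19,"claw": 1},
    {"dx": 4.8,"dy": -6.4,"dz": -1.5,"roll": 2.92,"claw": 1},
    {"dx": 6,"dy": -7.8,"dz": -2,"roll": 3.65,"claw": 1}
  ],
  "grip_force": 50
}}

```text
clock: 0.78
tcp_pos: [0.3514, 0.3423, 0.1809]
orientation: [-0.0, -0.078, 0.997, 0.0]
wrist_force: [0.4, -0.0, 0.1]
finger_gap: 0.0852
grip_force: 0.0
```

{"fn": "send_rows", "kwargs": {
  "increments": [
    {"dx": 1,"dy": -1.3,"dz": -0.8,"roll": 0,"claw": 1},
    {"dx": 2,"dy": -2.6,"dz": -1.8,"roll": 0,"claw": 1},
    {"dx": 2,"dy": -2.64,"dz": -2.6,"roll": 0,"claw": 1},
    {"dx": 2,"dy": -2.64,"dz": -2.8,"roll": 0,"claw": 1},
    {"dx": 2,"dy": -2.64,"dz": -2.8,"roll": 0,"claw": 1}
  ]
}}

```text
clock: 1.4
tcp_pos: [0.4005, 0.278, 0.1113]
orientation: [-0.0, -0.077, 0.997, -0.0]
wrist_force: [0.6, -0.1, 0.4]
finger_gap: 0.0854
grip_force: 0.0
```

```bash
python3 - <<'E'
from h import *
s=get_state();print(s["clock"],s["tcp_pos"],s["orientation"])
c=read_camera("scene");cv2.imwrite("pics/s2.png",c["image"])
E
```

```text
1.4 [0.40053772 0.27800868 0.11134682] [-2.69368205e-04 -7.66128322e-02  9.97060881e-01 -3.18787883e-05]
```

View pics/s2.png

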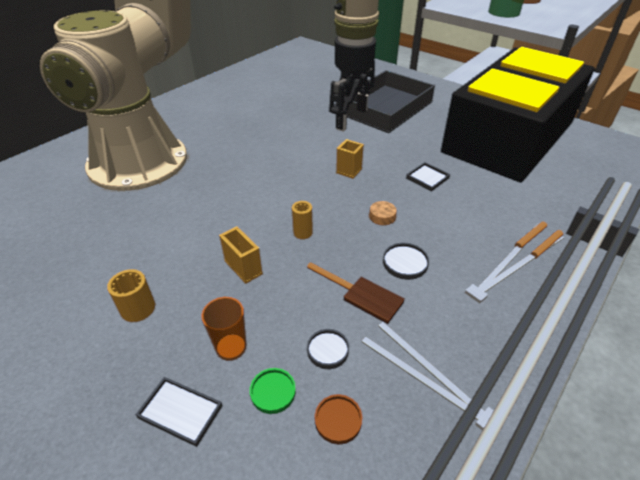

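The gripper hangs at (345,105), directly over the square mould (350,158), with the way clear. I descend, grip and lift.

{"fn": "send_rows", "kwargs": {
  "increments": [
    {"dx": 0.04,"dy": -0.04,"dz": -1,"roll": 0,"claw": 1},
    {"dx": 0.04,"dy": -0.04,"dz": -2,"roll": 0,"claw": 1},
    {"dx": 0.04,"dy": -0.04,"dz": -3,"roll": 0,"claw": 1},
    {"dx": 0.04,"dy": -0.04,"dz": -3.56,"roll": 0,"claw": 1},
    {"dx": 0.04,"dy": -0.04,"dz": -3.56,"roll": 0,"claw": -1}
  ]
}}

```text
clock: 2.08
tcp_pos: [0.4014, 0.277, 0.0221]
orientation: [-0.0, -0.077, 0.997, -0.0]
wrist_force: [0.2, 0.6, -0.4]
finger_gap: 0.0696
grip_force: 0.0
```

{"fn": "send_rows", "kwargs": {
  "increments": [
    {"claw": -1},
    {"claw": -1},
    {"claw": -1},
    {"claw": -1},
    {"claw": -1}
  ]
}}

```text
schema error: expected keys dx, dy, dz, roll, claw
```

{"fn": "send_rows", "kwargs": {
  "increments": [
    {"dx": 0,"dy": 0,"dz": 0,"roll": 0,"claw": -1},
    {"dx": 0,"dy": 0,"dz": 0,"roll": 0,"claw": -1},
    {"dx": 0,"dy": 0,"dz": 0,"roll": 0,"claw": -1},
    {"dx": 0,"dy": 0,"dz": 0,"roll": 0,"claw": -1},
    {"dx": 0,"dy": 0,"dz": 0,"roll": 0,"claw": -1}
  ]
}}

```text
clock: 2.7
tcp_pos: [0.4029, 0.2772, 0.0235]
orientation: [0.001, -0.076, 0.997, 0.0]
wrist_force: [-1.2, -0.8, 5.5]
finger_gap: 0.0436
grip_force: 52.3
```

{"fn": "send_rows", "kwargs": {
  "increments": [
    {"dx": 0,"dy": 0,"dz": 1,"roll": 0,"claw": -1},
    {"dx": 0,"dy": 0,"dz": 2.2,"roll": 0,"claw": -1},
    {"dx": 1,"dy": 0.6,"dz": 2.6,"roll": -0.3,"claw": -1},
    {"dx": 2.5,"dy": 1.45,"dz": 2.6,"roll": -0.8,"claw": -1},
    {"dx": 4,"dy": 2.3,"dz": 2.6,"roll": -1.3,"claw": -1}
  ]
}}

```text
clock: 3.32
tcp_pos: [0.5023, 0.3346, 0.087]
orientation: [-0.0, 0.016, 1.0, -0.0]
wrist_force: [0.6, 0.3, -5.4]
finger_gap: 0.0438
grip_force: 52.9
```

{"fn": "send_rows", "kwargs": {
  "increments": [
    {"dx": 1.2,"dy": 0.7,"dz": 0,"roll": -0.3,"claw": -1},
    {"dx": 2,"dy": 1.14,"dz": 0,"roll": -0.46,"claw": -1},
    {"dx": 2,"dy": 1.14,"dz": -0.4,"roll": -0.46,"claw": -1},
    {"dx": 2,"dy": 1.14,"dz": -1.2,"roll": -0.46,"claw": -1},
    {"dx": 2,"dy": 1.14,"dz": -1.2,"roll": -0.46,"claw": -1}
  ]
}}

```text
clock: 3.95
tcp_pos: [0.5485, 0.3612, 0.0541]
orientation: [-0.003, 0.046, 0.999, -0.002]
wrist_force: [-0.5, -0.0, -4.4]
finger_gap: 0.0434
grip_force: 52.5
```

```bash
python3 - <<'E'
from h import *
s=get_state();print(s["clock"],s["tcp_pos"],s["orientation"],s["wrist_force"],s["finger_gap"])
a=read_camera("scene")["image"];b=read_camera("top")["image"]
cv2.imwrite("pics/p3.png",np.hstack([cv2.resize(a[80:230,300:500],(400,300)),cv2.resize(b[150:350,50:250],(300,300))]))
E
```

```text
3.95 [0.54852783 0.36115599 0.05413848] [-0.00323047  0.04633976  0.99891901 -0.00173316] [-0.49930449 -0.01508999 -4.43316555] 0.04336189983194737
```

View pics/p3.png

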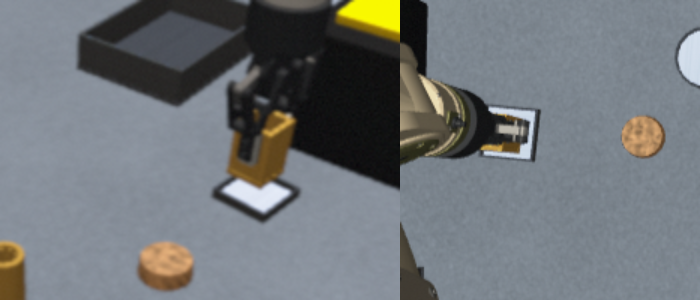

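The square mould hangs upright above its pale-floored holder, shown left at about (262,155) over (258,190). I lower it.

{"fn": "send_rows", "kwargs": {
  "increments": [
    {"dx": 0.08,"dy": 0.06,"dz": -0.3,"roll": 0,"claw": -1},
    {"dx": 0.08,"dy": 0.06,"dz": -0.6,"roll": 0,"claw": -1},
    {"dx": 0.08,"dy": 0.06,"dz": -0.8,"roll": 0,"claw": -1},
    {"dx": 0.08,"dy": 0.06,"dz": -1,"roll": 0,"claw": -1},
    {"dx": 0.08,"dy": 0.06,"dz": -1,"roll": 0,"claw": -1}
  ]
}}

```text
clock: 4.68
tcp_pos: [0.5534, 0.3641, 0.0317]
orientation: [-0.0, 0.046, 0.999, -0.0]
wrist_force: [-0.7, -0.2, -5.6]
finger_gap: 0.044
grip_force: 52.7
```

{"fn": "send_rows", "kwargs": {
  "increments": [
    {"dx": -0.08,"dy": -0.05,"dz": -0.06,"roll": 0,"claw": -1},
    {"dx": -0.08,"dy": -0.05,"dz": -0.1,"roll": 0,"claw": -1},
    {"dx": -0.08,"dy": -0.05,"dz": -0.14,"roll": 0,"claw": -1},
    {"dx": -0.08,"dy": -0.05,"dz": -0.18,"roll": 0,"claw": -1},
    {"dx": -0.08,"dy": -0.05,"dz": -0.18,"roll": 0,"claw": -1}
  ]
}}

```text
clock: 5.3
tcp_pos: [0.5518, 0.3631, 0.0277]
orientation: [-0.0, 0.046, 0.999, 0.0]
wrist_force: [-0.5, 0.5, -4.8]
finger_gap: 0.0436
grip_force: 52.7
```

{"fn": "send_rows", "kwargs": {
  "increments": [
    {"dx": 0,"dy": 0,"dz": -0.03,"roll": 0,"claw": -1},
    {"dx": 0,"dy": 0,"dz": -0.06,"roll": 0,"claw": -1},
    {"dx": 0,"dy": 0,"dz": -0.06,"roll": 0,"claw": 0.45},
    {"dx": 0,"dy": 0,"dz": -0.06,"roll": 0,"claw": 0.45},
    {"dx": 0,"dy": 0,"dz": -0.06,"roll": 0,"claw": 0.45}
  ]
}}

```text
clock: 5.92
tcp_pos: [0.5522, 0.3632, 0.0265]
orientation: [0.0, 0.046, 0.999, 0.0]
wrist_force: [0.7, -0.8, 0.6]
finger_gap: 0.0618
grip_force: 0.0
```

{"fn": "send_rows", "kwargs": {
  "increments": [
    {"dx": 0,"dy": 0,"dz": 1.2,"roll": 0,"claw": 0.45},
    {"dx": 0,"dy": 0,"dz": 2.6,"roll": 0,"claw": 0.45},
    {"dx": -0.3,"dy": -1,"dz": 3.6,"roll": 0,"claw": 0.45},
    {"dx": -0.9,"dy": -2.9,"dz": 3.6,"roll": 0,"claw": 1},
    {"dx": -1.5,"dy": -4.9,"dz": 3.6,"roll": 0,"claw": 1}
  ]
}}

```text
clock: 6.55
tcp_pos: [0.5145, 0.2399, 0.1169]
orientation: [0.001, 0.046, 0.999, 0.0]
wrist_force: [0.8, -0.6, -0.1]
finger_gap: 0.0857
grip_force: 0.0
```

{"fn": "send_rows", "kwargs": {
  "increments": [
    {"dx": -0.6,"dy": -2,"dz": 0,"roll": 0,"claw": 1},
    {"dx": -1.2,"dy": -4,"dz": 0,"roll": 0,"claw": 1},
    {"dx": -1.8,"dy": -6,"dz": 0,"roll": 0,"claw": 1},
    {"dx": -2.28,"dy": -7.38,"dz": 0,"roll": 0,"claw": 1},
    {"dx": -2.28,"dy": -7.38,"dz": 0,"roll": 0,"claw": 1}
  ]
}}

```text
clock: 7.18
tcp_pos: [0.4568, 0.0543, 0.1165]
orientation: [0.0, 0.048, 0.999, -0.0]
wrist_force: [-0.6, 0.5, -0.2]
finger_gap: 0.0853
grip_force: 0.0
```

```bash
python3 - <<'E'
from h import *
s=get_state();print(s["clock"],s["tcp_pos"],s["orientation"],s["wrist_force"],s["finger_gap"])
c=read_camera("top");b=c["image"]
blobs(c,white(b),.008,200); blobs(c,brass(b,140),.069)
cv2.imwrite("pics/p4.png",np.hstack([cv2.resize(b[190:290,70:190],(480,400)),cv2.resize(read_camera("scene")["image"][100:220,360:480],(320,400))[:,:320]]))
E
```

```text
7.175 [0.45675004 0.05425887 0.11652918] [ 7.28037187e-05  4.84052320e-02  9.98827777e-01 -3.18793008e-05] [-0.62333034  0.50051297 -0.18643425] 0.08525917289717547
px 299 353 rect 329.2 23.7 size 38.2 30.8 longaxis 0.1 circ 329.2 24.7 d 47.6
px 211 349 rect 338.1 192.0 size 34.3 32.7 longaxis 176.1 circ 339.3 191.9 d 43.0
px 259 305 rect 422.0 99.9 size 110.4 36.5 longaxis 86.6 circ 423.1 99.9 d 112.6
px 125 238 rect 551.1 363.0 size 60.8 58.3 longaxis 174.7 circ 551.8 363.1 d 82.0
px 471 232 rect 564.7 -314.7 size 87.3 50.5 longaxis 15.9 circ 564.0 -314.9 d 98.5
px 370 184 rect 657.1 -115.5 size 53.2 51.3 longaxis 90.3 circ 656.7 -115.3 d 55.1
px 253 188 rect 649.9 112.0 size 70.5 69.8 longaxis 0.4 circ 649.6 112.3 d 72.7
px 633 175 rect 679.6 -644.2 size 51.2 29.3 longaxis 132.2 circ 679.4 -644.3 d 57.9
px 209 115 rect 793.1 191.1 size 157.4 34.4 longaxis 82.3 circ 792.2 191.0 d 158.7
px 507 90 rect 846.7 -390.6 size 67.1 66.7 longaxis 179.2 circ 847.7 -390.5 d 69.2
px 340 123 rect 782.7 -58.0 size 186.2 47.4 longaxis 173.6 circ 781.7 -58.5 d 188.3
px 307 52 rect 920.3 -0.3 size 1057.6 9.2 longaxis 90.0 circ 923.0 -0.3 d 1057.6
px 447 335 rect 370.6 -247.7 size 52.9 51.8 longaxis 179.5 circ 370.1 -247.9 d 54.3
px 354 300 rect 435.5 -77.8 size 68.8 35.4 longaxis 169.0 circ 435.6 -77.8 d 75.6
px 633 258 rect 511.7 -596.7 size 60.0 28.6 longaxis 178.4 circ 511.5 -605.3 d 60.9
px 415 243 rect 538.4 -190.9 size 37.0 35.3 longaxis 179.6 circ 538.7 -190.3 d 38.1
px 210 240 rect 544.8 184.1 size 46.5 46.1 longaxis 45.2 circ 543.9 184.3 d 48.1
px 111 236 rect 550.1 363.6 size 43.5 43.2 longaxis 174.8 circ 550.7 363.4 d 59.4
px 312 229 rect 564.7 -0.7 size 83.3 9.3 longaxis 3.9 circ 564.7 0.1 d 83.5
px 147 111 rect 780.6 302.2 size 84.3 10.5 longaxis 80.1 circ 779.0 302.4 d 84.4
px 150 95 rect 810.6 297.2 size 84.4 10.5 longaxis 80.3 circ 808.8 297.5 d 84.5
```

View pics/p4.png

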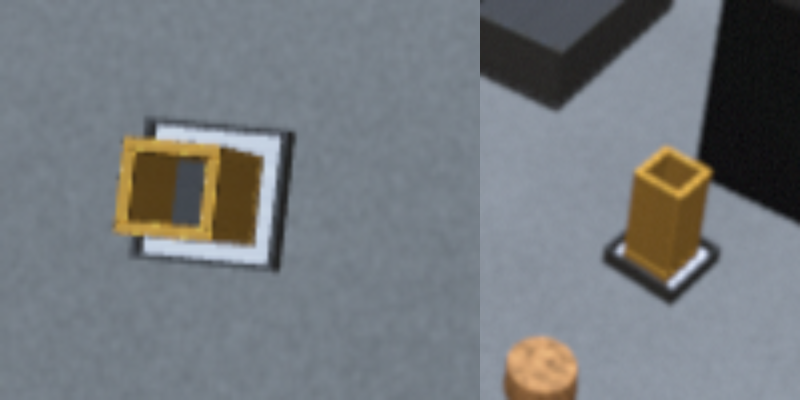

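The square mould stands flat in its holder: its centre is (550,364) against the holder's (551,363). Next is the small round mould.

{"fn": "send_rows", "kwargs": {
  "increments": [
    {"dx": 0,"dy": 0.04,"dz": -1,"roll": 0,"claw": 1},
    {"dx": 0,"dy": 0.04,"dz": -2.2,"roll": 0,"claw": 1},
    {"dx": 0,"dy": 0.04,"dz": -3.2,"roll": 0,"claw": 1},
    {"dx": 0,"dy": 0.04,"dz": -3.78,"roll": 0,"claw": 1},
    {"dx": 0,"dy": 0.04,"dz": -3.78,"roll": 0,"claw": -1}
  ]
}}

```text
clock: 7.9
tcp_pos: [0.4568, 0.0578, 0.021]
orientation: [-0.001, 0.046, 0.999, 0.0]
wrist_force: [-0.2, 1.1, 0.8]
finger_gap: 0.0695
grip_force: 0.0
```

{"fn": "send_rows", "kwargs": {
  "increments": [
    {"dx": 0,"dy": 0,"dz": 0,"roll": 0,"claw": -1},
    {"dx": 0,"dy": 0,"dz": 0,"roll": 0,"claw": -1},
    {"dx": 0,"dy": 0,"dz": 0,"roll": 0,"claw": -1},
    {"dx": 0,"dy": 0,"dz": 0,"roll": 0,"claw": -1},
    {"dx": 0,"dy": 0,"dz": 0,"roll": 0,"claw": -1}
  ]
}}

```text
clock: 8.52
tcp_pos: [0.4584, 0.0571, 0.023]
orientation: [0.001, 0.046, 0.999, 0.0]
wrist_force: [-0.2, 0.4, 6.2]
finger_gap: 0.0377
grip_force: 50.3
```

{"fn": "send_rows", "kwargs": {
  "increments": [
    {"dx": 0,"dy": 0,"dz": 1,"roll": 0,"claw": -1},
    {"dx": 0,"dy": 0,"dz": 2.2,"roll": 0,"claw": -1},
    {"dx": 0.8,"dy": -0.7,"dz": 2.8,"roll": 0,"claw": -1},
    {"dx": 2.1,"dy": -1.8,"dz": 2.8,"roll": 0,"claw": -1},
    {"dx": 3.5,"dy": -3,"dz": 2.8,"roll": 0,"claw": -1}
  ]
}}

```text
clock: 9.15
tcp_pos: [0.5454, -0.0184, 0.0921]
orientation: [0.0, 0.046, 0.999, 0.0]
wrist_force: [0.3, 0.5, -3.3]
finger_gap: 0.0375
grip_force: 51.0
```

{"fn": "send_rows", "kwargs": {
  "increments": [
    {"dx": 1.4,"dy": -1.2,"dz": 0,"roll": 0,"claw": -1},
    {"dx": 2.8,"dy": -2.4,"dz": 0,"roll": 0,"claw": -1},
    {"dx": 4,"dy": -3.4,"dz": 0,"roll": 0,"claw": -1},
    {"dx": 4.5,"dy": -3.9,"dz": -0.3,"roll": 0,"claw": -1},
    {"dx": 4.5,"dy": -3.9,"dz": -0.6,"roll": 0,"claw": -1}
  ]
}}

```text
clock: 9.78
tcp_pos: [0.6571, -0.116, 0.0754]
orientation: [-0.001, 0.047, 0.999, 0.0]
wrist_force: [-0.3, -0.2, -3.7]
finger_gap: 0.0373
grip_force: 51.0
```

{"fn": "send_rows", "kwargs": {
  "increments": [
    {"dx": 0,"dy": 0,"dz": -0.6,"roll": 0,"claw": -1},
    {"dx": 0,"dy": 0,"dz": -1.1,"roll": 0,"claw": -1},
    {"dx": 0,"dy": 0,"dz": -1.5,"roll": 0,"claw": -1},
    {"dx": 0,"dy": 0,"dz": -1.75,"roll": 0,"claw": -1},
    {"dx": 0,"dy": 0,"dz": -1.75,"roll": 0,"claw": -1}
  ]
}}

```text
clock: 10.4
tcp_pos: [0.657, -0.1152, 0.0326]
orientation: [-0.0, 0.046, 0.999, 0.0]
wrist_force: [0.1, -0.0, -2.3]
finger_gap: 0.0372
grip_force: 51.0
```

{"fn": "send_rows", "kwargs": {
  "increments": [
    {"dx": 0,"dy": 0,"dz": -0.1,"roll": 0,"claw": -1},
    {"dx": 0,"dy": 0,"dz": -0.16,"roll": 0,"claw": -1},
    {"dx": 0,"dy": 0,"dz": -0.2,"roll": 0,"claw": -1},
    {"dx": 0,"dy": 0,"dz": -0.23,"roll": 0,"claw": -1},
    {"dx": 0,"dy": 0,"dz": -0.23,"roll": 0,"claw": -1}
  ]
}}

```text
clock: 11.02
tcp_pos: [0.6573, -0.1154, 0.0273]
orientation: [-0.0, 0.046, 0.999, 0.0]
wrist_force: [-0.0, -0.1, -2.5]
finger_gap: 0.0373
grip_force: 51.0
```

{"fn": "send_rows", "kwargs": {
  "increments": [
    {"dx": 0,"dy": 0,"dz": -0.03,"roll": 0,"claw": -1},
    {"dx": 0,"dy": 0,"dz": -0.06,"roll": 0,"claw": -1},
    {"dx": 0,"dy": 0,"dz": -0.06,"roll": 0,"claw": 0.4},
    {"dx": 0,"dy": 0,"dz": -0.06,"roll": 0,"claw": 0.4},
    {"dx": 0,"dy": 0,"dz": -0.06,"roll": 0,"claw": 0.4}
  ]
}}

```text
clock: 11.65
tcp_pos: [0.6575, -0.1155, 0.0259]
orientation: [0.0, 0.046, 0.999, -0.0]
wrist_force: [0.2, -1.0, -0.2]
finger_gap: 0.06
grip_force: 0.0
```

{"fn": "send_rows", "kwargs": {
  "increments": [
    {"dx": 0,"dy": 0,"dz": 1.2,"roll": 0,"claw": 0.4},
    {"dx": 0,"dy": 0,"dz": 2.6,"roll": 0,"claw": 0.4},
    {"dx": -1,"dy": 0.2,"dz": 3.6,"roll": -0.2,"claw": 0.4},
    {"dx": -2.7,"dy": 0.5,"dz": 3.6,"roll": -0.4,"claw": 1},
    {"dx": -4.5,"dy": 0.8,"dz": 3.6,"roll": -0.72,"claw": 1}
  ]
}}

```text
clock: 12.28
tcp_pos: [0.5443, -0.0954, 0.1162]
orientation: [0.001, 0.097, 0.995, -0.0]
wrist_force: [-0.9, 1.2, 0.0]
finger_gap: 0.0854
grip_force: 0.0
```

{"fn": "send_rows", "kwargs": {
  "increments": [
    {"dx": -1.8,"dy": 0.3,"dz": 0,"roll": 0,"claw": 1},
    {"dx": -3.4,"dy": 0.6,"dz": 0,"roll": 0,"claw": 1},
    {"dx": -4.38,"dy": 0.7,"dz": 0,"roll": 0,"claw": 1},
    {"dx": -4.38,"dy": 0.7,"dz": -0.3,"roll": 0,"claw": 1},
    {"dx": -4.38,"dy": 0.7,"dz": -0.5,"roll": 0,"claw": 1}
  ]
}}

```text
clock: 12.9
tcp_pos: [0.4365, -0.0783, 0.1032]
orientation: [0.001, 0.097, 0.995, -0.0]
wrist_force: [0.3, 0.3, -0.4]
finger_gap: 0.0852
grip_force: 0.0
```

```bash
python3 - <<'E'
from h import *
s=get_state();print(s["clock"],s["tcp_pos"],s["orientation"],s["wrist_force"],s["finger_gap"])
c=read_camera("top");b=c["image"]
blobs(c,brass(b,140)[150:360,330:470]*1 if 0 else brass(b,140),.069)
E
```

```text
12.9 [ 0.43645442 -0.07830794  0.10319693] [ 7.94481823e-04  9.66496281e-02  9.95318141e-01 -1.29227980e-04] [ 0.34600507  0.31108004 -0.371779  ] 0.08517737387884458
px 633 258 rect 511.7 -596.7 size 60.0 28.6 longaxis 178.4 circ 511.5 -605.3 d 60.9
px 415 243 rect 538.4 -190.9 size 37.0 35.3 longaxis 179.6 circ 538.6 -190.1 d 38.2
px 211 240 rect 543.9 184.1 size 47.1 45.6 longaxis 90.2 circ 543.9 184.2 d 48.2
px 111 236 rect 550.1 363.5 size 43.3 43.3 longaxis 84.9 circ 550.7 363.4 d 59.4
px 312 229 rect 564.8 -0.8 size 83.2 9.3 longaxis 3.9 circ 564.7 1.1 d 83.3
px 374 180 rect 655.9 -114.5 size 35.5 33.5 longaxis 179.8 circ 656.0 -114.8 d 36.9
px 147 111 rect 780.6 302.2 size 84.2 10.5 longaxis 80.3 circ 779.0 302.4 d 84.4
px 150 95 rect 810.4 297.0 size 84.0 10.6 longaxis 80.2 circ 807.9 297.4 d 84.1
```

The small round mould is centred in its holder at (656,-115). Next is the oblong mould.

{"fn": "send_rows", "kwargs": {
  "increments": [
    {"dx": -0.02,"dy": 0,"dz": -1,"roll": 0,"claw": 1},
    {"dx": -0.02,"dy": 0,"dz": -2,"roll": 0,"claw": 1},
    {"dx": -0.02,"dy": 0,"dz": -2.9,"roll": 0,"claw": 1},
    {"dx": -0.02,"dy": 0,"dz": -3.24,"roll": 0,"claw": 1},
    {"dx": -0.02,"dy": 0,"dz": -3.24,"roll": 0,"claw": -1}
  ]
}}

```text
clock: 13.58
tcp_pos: [0.435, -0.0779, 0.0218]
orientation: [-0.001, 0.097, 0.995, 0.0]
wrist_force: [0.1, 0.1, 0.8]
finger_gap: 0.0694
grip_force: 0.0
```

{"fn": "send_rows", "kwargs": {
  "increments": [
    {"dx": 0,"dy": 0,"dz": 0,"roll": 0,"claw": -1},
    {"dx": 0,"dy": 0,"dz": 0,"roll": 0,"claw": -1},
    {"dx": 0,"dy": 0,"dz": 0,"roll": 0,"claw": -1},
    {"dx": 0,"dy": 0,"dz": 0,"roll": 0,"claw": -1},
    {"dx": 0,"dy": 0,"dz": 0,"roll": 0,"claw": -1}
  ]
}}

```text
clock: 14.2
tcp_pos: [0.4357, -0.0784, 0.0232]
orientation: [0.001, 0.097, 0.995, -0.0]
wrist_force: [-0.4, -0.3, 5.4]
finger_gap: 0.0358
grip_force: 50.6
```

{"fn": "send_rows", "kwargs": {
  "increments": [
    {"dx": 0,"dy": 0,"dz": 1,"roll": 0,"claw": -1},
    {"dx": 0,"dy": 0,"dz": 2.6,"roll": 0,"claw": -1},
    {"dx": 0,"dy": -0.3,"dz": 4.2,"roll": 0,"claw": -1},
    {"dx": 0.1,"dy": -1.7,"dz": 4.4,"roll": 0,"claw": -1},
    {"dx": 0.3,"dy": -3.6,"dz": 4.4,"roll": 0,"claw": -1}
  ]
}}

```text
clock: 14.82
tcp_pos: [0.4422, -0.1678, 0.1328]
orientation: [0.0, 0.095, 0.995, 0.0]
wrist_force: [1.7, 0.2, -4.4]
finger_gap: 0.0352
grip_force: 51.7
```

{"fn": "send_rows", "kwargs": {
  "increments": [
    {"dx": 0.2,"dy": -1.9,"dz": 0,"roll": 0.6,"claw": -1},
    {"dx": 0.4,"dy": -3.8,"dz": 0,"roll": 1.3,"claw": -1},
    {"dx": 1.2,"dy": -5.2,"dz": 0,"roll": 2,"claw": -1},
    {"dx": 2.8,"dy": -5.7,"dz": 0,"roll": 2.7,"claw": -1},
    {"dx": 4.3,"dy": -5.87,"dz": 0,"roll": 3.37,"claw": -1}
  ]
}}

```text
clock: 15.45
tcp_pos: [0.5499, -0.3156, 0.1309]
orientation: [-0.001, -0.139, 0.99, 0.001]
wrist_force: [0.6, 0.0, -4.1]
finger_gap: 0.0354
grip_force: 51.4
```

{"fn": "send_rows", "kwargs": {
  "increments": [
    {"dx": 0.57,"dy": 0,"dz": 0,"roll": 0,"claw": -1},
    {"dx": 0.57,"dy": 0,"dz": -0.6,"roll": 0,"claw": -1},
    {"dx": 0.57,"dy": 0,"dz": -1.4,"roll": 0,"claw": -1},
    {"dx": 0.57,"dy": 0,"dz": -2.2,"roll": 0,"claw": -1},
    {"dx": 0.57,"dy": 0,"dz": -2.6,"roll": 0,"claw": -1}
  ]
}}

```text
clock: 16.08
tcp_pos: [0.5615, -0.3133, 0.0644]
orientation: [-0.002, -0.138, 0.99, 0.002]
wrist_force: [0.2, -0.5, -4.4]
finger_gap: 0.0356
grip_force: 51.5
```

```bash
python3 - <<'E'
from h import *
s=get_state();print(s["clock"],s["tcp_pos"],s["orientation"],s["wrist_force"],s["finger_gap"])
b=read_camera("scene")["image"]
cv2.imwrite("pics/p5.png",cv2.resize(b[220:460,80:400],(640,480)))
E
```

```text
16.075 [ 0.56154034 -0.31331213  0.06444535] [-0.00192058 -0.13788242  0.99044504  0.00183466] [ 0.24623834 -0.51295552 -4.36139243] 0.035645500236523985
```

View pics/p5.png

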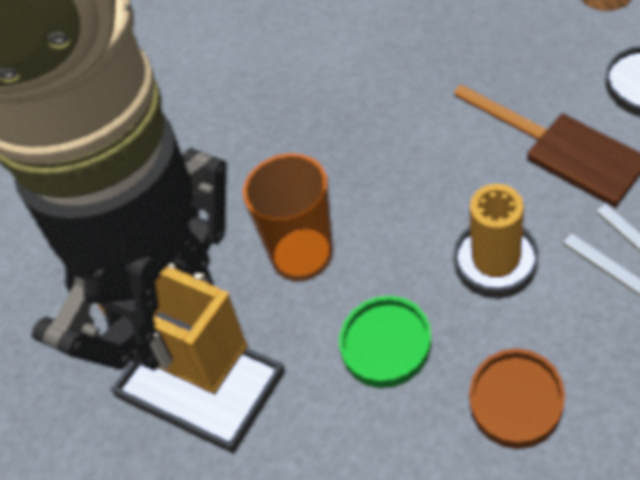

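The oblong mould hangs over the pale oblong holder (200,390), lined up with its sides. The tumbler (288,215) is clear of the gripper, and the small round mould stands in its holder (497,255). I lower the oblong mould.

{"fn": "send_rows", "kwargs": {
  "increments": [
    {"dx": 0,"dy": 0,"dz": -0.4,"roll": 0,"claw": -1},
    {"dx": 0,"dy": 0,"dz": -0.8,"roll": 0,"claw": -1},
    {"dx": 0,"dy": 0,"dz": -1.2,"roll": 0,"claw": -1},
    {"dx": 0,"dy": 0,"dz": -1.4,"roll": 0,"claw": -1},
    {"dx": 0,"dy": 0,"dz": -1.4,"roll": 0,"claw": -1}
  ]
}}

```text
clock: 16.75
tcp_pos: [0.5638, -0.3144, 0.0318]
orientation: [-0.0, -0.138, 0.99, 0.0]
wrist_force: [-0.0, 0.6, -4.0]
finger_gap: 0.0357
grip_force: 51.5
```

{"fn": "send_rows", "kwargs": {
  "increments": [
    {"dx": 0.03,"dy": 0,"dz": -0.06,"roll": 0,"claw": -1},
    {"dx": 0.03,"dy": 0,"dz": -0.12,"roll": 0,"claw": -1},
    {"dx": 0.03,"dy": 0,"dz": -0.18,"roll": 0,"claw": -1},
    {"dx": 0.03,"dy": 0,"dz": -0.22,"roll": 0,"claw": -1},
    {"dx": 0.03,"dy": 0,"dz": -0.22,"roll": 0,"claw": -1}
  ]
}}

```text
clock: 17.38
tcp_pos: [0.5649, -0.3147, 0.0273]
orientation: [0.0, -0.138, 0.99, -0.0]
wrist_force: [-0.8, 0.4, 0.8]
finger_gap: 0.0354
grip_force: 51.8
```

{"fn": "send_rows", "kwargs": {
  "increments": [
    {"dx": 0,"dy": 0,"dz": -0.02,"roll": 0,"claw": -1},
    {"dx": 0,"dy": 0,"dz": -0.02,"roll": 0,"claw": 0.3},
    {"dx": 0,"dy": 0,"dz": -0.02,"roll": 0,"claw": 0.3},
    {"dx": 0,"dy": 0,"dz": -0.02,"roll": 0,"claw": 0.3},
    {"dx": 0,"dy": 0,"dz": -0.02,"roll": 0,"claw": 0.3}
  ]
}}

```text
clock: 18.0
tcp_pos: [0.565, -0.3147, 0.0263]
orientation: [0.0, -0.138, 0.99, 0.0]
wrist_force: [0.3, -0.1, 0.5]
finger_gap: 0.0557
grip_force: 0.0
```

{"fn": "send_rows", "kwargs": {
  "increments": [
    {"dx": 0,"dy": 0,"dz": 1.2,"roll": 0,"claw": 0.3},
    {"dx": 0,"dy": 0,"dz": 2.6,"roll": 0,"claw": 0.3},
    {"dx": -1,"dy": 0.3,"dz": 3.6,"roll": 0,"claw": 0.3},
    {"dx": -2.6,"dy": 0.9,"dz": 3.6,"roll": 0,"claw": 1},
    {"dx": -4.2,"dy": 1.4,"dz": 3.6,"roll": 0,"claw": 1}
  ]
}}

```text
clock: 18.62
tcp_pos: [0.4591, -0.2794, 0.1167]
orientation: [0.0, -0.138, 0.99, -0.0]
wrist_force: [1.2, 0.2, 0.2]
finger_gap: 0.0854
grip_force: 0.0
```

{"fn": "send_rows", "kwargs": {
  "increments": [
    {"dx": -1.6,"dy": 0.5,"dz": 0,"roll": 0,"claw": 1},
    {"dx": -3,"dy": 1,"dz": 0,"roll": 0,"claw": 1},
    {"dx": -3.6,"dy": 1.23,"dz": 0,"roll": 0,"claw": 1},
    {"dx": -3.6,"dy": 1.23,"dz": -0.3,"roll": 0,"claw": 1},
    {"dx": -3.6,"dy": 1.23,"dz": -0.5,"roll": 0,"claw": 1}
  ]
}}

```text
clock: 19.25
tcp_pos: [0.3711, -0.2498, 0.1035]
orientation: [0.001, -0.138, 0.99, -0.0]
wrist_force: [-0.7, 0.1, 0.1]
finger_gap: 0.0855
grip_force: 0.0
```

```bash
python3 - <<'E'
from h import *
s=get_state();print(s["clock"],s["tcp_pos"],s["orientation"],s["wrist_force"],s["finger_gap"])
c=read_camera("top");b=c["image"]
blobs(c,brass(b,140),.069)
E
```

```text
19.25 [ 0.37107457 -0.24978512  0.10354701] [ 5.00213537e-04 -1.38196115e-01  9.90404633e-01 -4.96412827e-04] [-0.69926168  0.05752893  0.09737751] 0.0855046674002121
px 443 327 rect 382.3 -242.0 size 52.1 26.1 longaxis 115.9 circ 374.2 -245.9 d 52.2
px 633 258 rect 511.7 -596.7 size 60.0 28.6 longaxis 178.4 circ 511.5 -605.3 d 60.9
px 415 243 rect 538.4 -190.9 size 37.0 35.3 longaxis 179.6 circ 538.6 -190.2 d 38.2
px 211 240 rect 544.8 184.1 size 46.5 46.1 longaxis 45.2 circ 544.2 183.9 d 48.4
px 111 236 rect 550.0 363.5 size 43.4 43.3 longaxis 84.8 circ 550.7 363.4 d 59.4
px 481 229 rect 564.7 -314.1 size 69.2 35.0 longaxis 15.8 circ 564.8 -314.3 d 75.8
px 312 229 rect 564.8 -0.7 size 83.2 9.4 longaxis 4.1 circ 564.7 1.1 d 83.3
px 374 180 rect 655.9 -114.5 size 35.5 33.5 longaxis 179.8 circ 656.0 -114.9 d 36.9
px 148 111 rect 780.5 302.1 size 84.3 11.0 longaxis 80.1 circ 781.3 301.9 d 84.5
px 151 95 rect 810.3 297.0 size 84.1 10.8 longaxis 80.1 circ 811.2 296.7 d 84.4
```

The oblong mould is in place: (565,-314), long axis 15.8°. Last is the large round mould.

{"fn": "send_rows", "kwargs": {
  "increments": [
    {"dx": 0,"dy": 0.03,"dz": -1,"roll": 0,"claw": 1},
    {"dx": 0,"dy": 0.03,"dz": -2,"roll": 0,"claw": 1},
    {"dx": 0,"dy": 0.03,"dz": -2.9,"roll": 0,"claw": 1},
    {"dx": 0,"dy": 0.03,"dz": -3.24,"roll": 0,"claw": 1},
    {"dx": 0,"dy": 0.03,"dz": -3.24,"roll": 0,"claw": -1}
  ]
}}

```text
clock: 19.92
tcp_pos: [0.3701, -0.2481, 0.0223]
orientation: [-0.0, -0.138, 0.99, 0.001]
wrist_force: [1.8, 0.3, 0.3]
finger_gap: 0.0698
grip_force: 0.0
```

{"fn": "send_rows", "kwargs": {
  "increments": [
    {"dx": 0,"dy": 0,"dz": 0,"roll": 0,"claw": -1},
    {"dx": 0,"dy": 0,"dz": 0,"roll": 0,"claw": -1},
    {"dx": 0,"dy": 0,"dz": 0,"roll": 0,"claw": -1},
    {"dx": 0,"dy": 0,"dz": 0,"roll": 0,"claw": -1},
    {"dx": 0,"dy": 0,"dz": 0,"roll": 0,"claw": -1}
  ]
}}

```text
clock: 20.55
tcp_pos: [0.3706, -0.2488, 0.0237]
orientation: [0.001, -0.138, 0.99, -0.001]
wrist_force: [1.2, 0.4, 6.8]
finger_gap: 0.0558
grip_force: 54.2
```

{"fn": "send_rows", "kwargs": {
  "increments": [
    {"dx": 0,"dy": 0,"dz": 1,"roll": 0,"claw": -1},
    {"dx": 0,"dy": 0,"dz": 2.4,"roll": 0,"claw": -1},
    {"dx": 0,"dy": 0.1,"dz": 3.8,"roll": 0,"claw": -1},
    {"dx": 0.5,"dy": 0.7,"dz": 4.4,"roll": 0,"claw": -1},
    {"dx": 1.5,"dy": 1.9,"dz": 4.4,"roll": 0,"claw": -1}
  ]
}}

```text
clock: 21.18
tcp_pos: [0.4077, -0.2012, 0.1337]
orientation: [0.0, -0.137, 0.991, -0.001]
wrist_force: [1.5, -0.1, -4.3]
finger_gap: 0.056
grip_force: 55.1
```

{"fn": "send_rows", "kwargs": {
  "increments": [
    {"dx": 1.1,"dy": 1.4,"dz": 0,"roll": 0,"claw": -1},
    {"dx": 2.2,"dy": 2.8,"dz": 0,"roll": 0,"claw": -1},
    {"dx": 3.3,"dy": 4.2,"dz": 0,"roll": 0,"claw": -1},
    {"dx": 4.4,"dy": 5.6,"dz": 0,"roll": 0,"claw": -1},
    {"dx": 5.5,"dy": 7,"dz": 0,"roll": 0,"claw": -1}
  ]
}}

```text
clock: 21.8
tcp_pos: [0.5446, -0.0242, 0.1317]
orientation: [-0.001, -0.138, 0.99, 0.0]
wrist_force: [-0.4, 0.8, -4.2]
finger_gap: 0.0561
grip_force: 55.1
```

{"fn": "send_rows", "kwargs": {
  "increments": [
    {"dx": 1.1,"dy": 1.4,"dz": 0,"roll": 0,"claw": -1},
    {"dx": 2.2,"dy": 2.9,"dz": 0,"roll": 0,"claw": -1},
    {"dx": 3.3,"dy": 4.3,"dz": 0,"roll": 0,"claw": -1},
    {"dx": 4,"dy": 5.3,"dz": 0,"roll": 0,"claw": -1},
    {"dx": 4.2,"dy": 5.54,"dz": 0,"roll": 0,"claw": -1}
  ]
}}

```text
clock: 22.42
tcp_pos: [0.6496, 0.1145, 0.131]
orientation: [-0.001, -0.139, 0.99, 0.0]
wrist_force: [0.5, -0.7, -4.5]
finger_gap: 0.0559
grip_force: 55.1
```

{"fn": "send_rows", "kwargs": {
  "increments": [
    {"dx": 0,"dy": 0,"dz": -0.5,"roll": 0,"claw": -1},
    {"dx": 0,"dy": 0,"dz": -1.3,"roll": 0,"claw": -1},
    {"dx": 0,"dy": 0,"dz": -2.1,"roll": 0,"claw": -1},
    {"dx": 0,"dy": 0,"dz": -2.6,"roll": 0,"claw": -1},
    {"dx": 0,"dy": 0,"dz": -2.6,"roll": 0,"claw": -1}
  ]
}}

```text
clock: 23.05
tcp_pos: [0.6482, 0.1119, 0.0662]
orientation: [-0.002, -0.138, 0.99, 0.0]
wrist_force: [0.6, 0.1, -4.3]
finger_gap: 0.0557
grip_force: 55.0
```

{"fn": "send_rows", "kwargs": {
  "increments": [
    {"dx": 0,"dy": 0,"dz": -0.4,"roll": 0,"claw": -1},
    {"dx": 0,"dy": 0,"dz": -0.8,"roll": 0,"claw": -1},
    {"dx": 0,"dy": 0,"dz": -1.2,"roll": 0,"claw": -1},
    {"dx": 0,"dy": 0,"dz": -1.4,"roll": 0,"claw": -1},
    {"dx": 0,"dy": 0,"dz": -1.4,"roll": 0,"claw": -1}
  ]
}}

```text
clock: 23.68
tcp_pos: [0.6494, 0.1129, 0.0321]
orientation: [-0.001, -0.138, 0.99, 0.0]
wrist_force: [0.2, -0.3, -4.5]
finger_gap: 0.0557
grip_force: 55.0
```

{"fn": "send_rows", "kwargs": {
  "increments": [
    {"dx": 0,"dy": 0,"dz": -0.06,"roll": 0,"claw": -1},
    {"dx": 0,"dy": 0,"dz": -0.12,"roll": 0,"claw": -1},
    {"dx": 0,"dy": 0,"dz": -0.18,"roll": 0,"claw": -1},
    {"dx": 0,"dy": 0,"dz": -0.23,"roll": 0,"claw": -1},
    {"dx": 0,"dy": 0,"dz": -0.23,"roll": 0,"claw": -1}
  ]
}}

```text
clock: 24.3
tcp_pos: [0.65, 0.1129, 0.0278]
orientation: [0.0, -0.138, 0.99, -0.0]
wrist_force: [-1.5, 0.1, 1.0]
finger_gap: 0.0561
grip_force: 55.4
```

{"fn": "send_rows", "kwargs": {
  "increments": [
    {"dx": 0,"dy": 0,"dz": -0.02,"roll": 0,"claw": -1},
    {"dx": 0,"dy": 0,"dz": -0.02,"roll": 0,"claw": 0.8},
    {"dx": 0,"dy": 0,"dz": -0.02,"roll": 0,"claw": 0.8},
    {"dx": 0,"dy": 0,"dz": -0.02,"roll": 0,"claw": 0.8},
    {"dx": 0,"dy": 0,"dz": -0.02,"roll": 0,"claw": 0.8}
  ]
}}

```text
clock: 24.92
tcp_pos: [0.65, 0.1128, 0.0265]
orientation: [0.0, -0.138, 0.99, 0.0]
wrist_force: [0.7, -0.2, -0.1]
finger_gap: 0.0768
grip_force: 0.0
```

{"fn": "send_rows", "kwargs": {
  "increments": [
    {"dx": 0,"dy": 0,"dz": 0.6,"roll": 0,"claw": 0.8},
    {"dx": 0,"dy": 0,"dz": 1.6,"roll": 0,"claw": 0.8},
    {"dx": 0,"dy": 0,"dz": 3,"roll": 0,"claw": 0.8},
    {"dx": -0.5,"dy": 0,"dz": 4.4,"roll": 0,"claw": 0.8},
    {"dx": -1.8,"dy": 0,"dz": 5,"roll": 0,"claw": 0.8}
  ]
}}

```text
clock: 25.55
tcp_pos: [0.6071, 0.1128, 0.1552]
orientation: [0.003, -0.138, 0.99, -0.0]
wrist_force: [-0.4, 0.7, -1.0]
finger_gap: 0.077
grip_force: 0.0
```

{"fn": "send_rows", "kwargs": {
  "increments": [
    {"dx": -1.8,"dy": 0,"dz": 0.5,"roll": 0,"claw": 0.8},
    {"dx": -3.6,"dy": 0,"dz": 1,"roll": 0,"claw": 0.8},
    {"dx": -5.2,"dy": 0,"dz": 1,"roll": 0,"claw": 0.8},
    {"dx": -6,"dy": 0,"dz": 1,"roll": 0,"claw": 0.8},
    {"dx": -6,"dy": 0,"dz": 1,"roll": 0,"claw": 0.8}
  ]
}}

```text
clock: 26.18
tcp_pos: [0.454, 0.113, 0.178]
orientation: [0.001, -0.138, 0.99, 0.0]
wrist_force: [0.3, -0.1, 0.7]
finger_gap: 0.0767
grip_force: 0.0
```

```bash
python3 - <<'E'
from h import *
c=read_camera("top");b=c["image"]
blobs(c,brass(b,140),.069)
h=cv2.cvtColor(b,cv2.COLOR_BGR2HSV); print("amber"); blobs(c,cv2.inRange(h,(5,130,60),(15,255,255)),.085,200)
cv2.imwrite("pics/s6.png",read_camera("scene")["image"])
E
```

```text
px 633 258 rect 511.7 -596.7 size 60.0 28.6 longaxis 178.4 circ 511.5 -605.3 d 60.9
px 415 243 rect 538.4 -190.9 size 37.0 35.3 longaxis 179.6 circ 538.7 -190.3 d 38.1
px 210 240 rect 544.8 184.1 size 46.5 46.1 longaxis 45.2 circ 543.9 184.3 d 48.1
px 111 236 rect 550.2 363.5 size 43.5 43.3 longaxis 174.9 circ 550.7 363.4 d 59.4
px 481 229 rect 564.7 -314.1 size 69.2 35.0 longaxis 15.8 circ 564.8 -314.3 d 75.8
px 312 229 rect 564.8 -1.0 size 83.2 8.9 longaxis 3.9 circ 564.7 1.1 d 83.3
px 374 180 rect 655.9 -114.5 size 35.5 33.5 longaxis 179.8 circ 656.1 -114.9 d 36.7
px 250 183 rect 648.9 113.2 size 53.6 53.1 longaxis 0.3 circ 648.6 113.1 d 54.7
px 147 111 rect 780.6 302.2 size 84.3 10.5 longaxis 80.1 circ 779.0 302.4 d 84.4
px 150 95 rect 810.4 297.0 size 84.0 10.5 longaxis 80.4 circ 807.9 297.4 d 84.1
amber
px 622 259 rect 511.9 -566.0 size 71.8 57.0 longaxis 90.0 circ 511.9 -567.9 d 86.5
px 422 242 rect 539.0 -200.9 size 61.0 56.5 longaxis 134.8 circ 540.3 -198.6 d 65.4
px 311 206 rect 603.6 2.3 size 158.9 49.8 longaxis 3.7 circ 604.7 4.3 d 161.4
px 408 146 rect 717.3 -176.1 size 56.6 55.7 longaxis 134.9 circ 717.3 -175.5 d 58.5
```

View pics/s6.png

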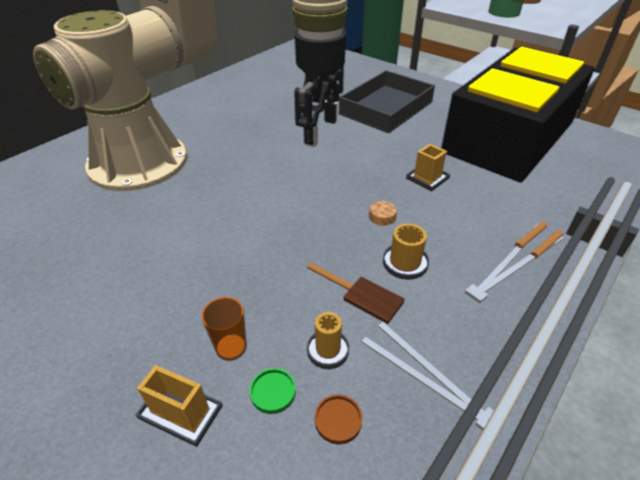

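All four moulds stand upright in their own holders: square (430,165), large round (408,250), small round (328,340) and oblong (175,402). The tumbler (225,325) hasn't moved and the gripper is clear of everything.

```bash
python3 -c "from workcell import *; print(hand_in())"
```

```text
the job is handed in; nothing more can be done
None
```

The job is handed in: all four moulds stand upright on the floors of their matching holders, each within about 2 mm of centre by the top camera, and the tumbler has not moved; the arm took about 26 s of the 99 s allowed.

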